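Reload the engraver's loading station

TASK

Unlock the loading station by lifting its bolt over the yellow bump and sliding it open, take the clear hood off and stand it on the grey mat, then put every brass blank on the desk, on its carrier, flat into a bay of its own. Refit the hood with its orange lug towards the bolt, press it down until it is fully seated on the plate, and bring the bolt back over the bump until it is down and locked over the lug. Leave the other things on the desk where they are.

Things in the scene. Friction and masses are not known exactly. Their poses are not given: they have to be found in the camera images.
- station: Aluminium loading station, fixed on the desk: base plate 215 x 236 mm, 12 mm thick. Origin on the desk surface below the middle of its row of four bays; +x points away from the bolt's side, z up. Plate from x = -140 to +75, y = +-118 mm. On its top: four bays in a row along y, each 82 mm (x) by 44 mm (y), between black ridges 5 mm high, with locating pins and catches round them.
- pin (a point): Top of one of four round-topped steel locating pins on the plate, at station x = +-49, y = +-98 mm (this one +,+). 28 mm high, diameter 16 mm, with hemispherical tops. They guide the hood's four inner corners; 1.5 mm play beside their straight lower 20 mm.
- catch (a point): Nose of one of four sprung black catches facing outward from blocks 13 mm high at station x = +-49.5, y = +-47 mm (this one +,+). They hold an unpressed hood about 7 to 10 mm too high; 6 to 15 N down on the middle of its handle pushes it past them onto the plate, where it stays. Lifting it off needs a few newtons beyond its weight.
- bay1 (a point): Middle of the floor of the first bay, at station x = 0, y = -70.5 mm, on top of the plate 12 mm above the desk. The other three bays follow at 47 mm steps along the station's +y (y = -23.5, +23.5, +70.5 mm). A carrier fits with its long side along the station's x, either way round, with 3 mm play all round.
- hood: Clear hood with teal edges, open below, 125 mm (x) by 223 mm (y) by 62 mm high, walls 4 mm, 0.3 to 0.4 kg. Origin at the centre of its lower rim; fitted, its axes are parallel to the station's and the origin is 12 mm above the desk. It fits one way round: the orange lug on its -x wall towards the bolt. At the start it is seated and bolted.
- hood_lug (a point): Top of the hood's orange lug, 24 mm wide (y), 8 mm thick, sticking 19 mm out of the -x wall; the bolt's tongue lies over it when locked. This point is at hood x = -72, y = -30, z = 16 mm.
- lug_seat (a point): Where hood_lug comes to lie when the hood is fully seated (28 mm above the desk).
- hood_handle (a point): Middle of the solid teal handle on top of the hood: 20 mm wide (hood x), 80 mm long (hood y), 30 mm high (from 62 to 92 mm above the lower rim; this point is 77 mm above it).
- bolt_slide (a joint): Travel of the bolt along the station's +y, m: 0 = locked (tongue over the hood's orange lug), 0.060 = open end. A yellow bump 10.5 mm high lies in its track: with the bolt down, it cannot pass between about 0.014 and 0.046. Rub about 1 N.
- bolt_lift (a joint): Height to which the bolt is raised, m: 0 = down, 0.024 = highest. It sinks by its own weight (0.2 kg). It must be raised by more than 0.0105 to pass the bump; let go on the bump it stays up at 0.0105.
- bolt_grip (a point): Middle of the bolt's upright teal grip block, 28 mm (station x) by 18 mm (y) by 36 mm high; bolt down, this point is 62 mm above the desk, at station x = -108 mm, y = -30 mm + bolt_slide. A steel tongue 24 mm wide, 8 mm thick (top 23.5 mm under this point) reaches from 8 mm behind to 42 mm ahead (+x) of it; locked, it lies 2.5 mm above the seated hood's lug.
- mat: Grey felt mat, 160 mm (x) by 250 mm (y), 3 mm thick, fixed. Origin on the desk under its centre. The hood is parked here, on the other side of the desk's middle from the station.
- carrier1: Blank on its carrier: black plate 76 mm (x) by 38 mm (y) by 8 mm, and a brass block 24 mm (x) by 30 mm (y) on its middle, from 8 to 42 mm above its underside; 0.11 to 0.23 kg. Origin at the centre of its underside. Lies on the desk at the start; two to four of these exist in a run.
- carrier2: As carrier1; may be absent.
- carrier3: As carrier1; may be absent.
- carrier4: As carrier1; may be absent.
- tape: Bystander: blue roll of tape, 52 mm across, 18 mm high. Origin at its underside's centre.
- key_tag: Bystander: yellow tag, 62 x 26 x 8 mm. Origin at its underside's centre.
Mind the look-alikes: they are no part of the job. Leave any brown look-alike of the carrier3 alone. Leave any turquoise look-alike of the carrier2 alone.

How it is judged:
On the way, in this order (a step that is already met when the one before it is completed fails the run):
1. the bolt is open: past the bump and down again (value of joint bolt_slide above 0.045 m and value of joint bolt_lift below 0.005 m), for 0.2 s.
2. the hood stands upright on the mat (horizontal distance between hood and mat below 0.07 m and z of hood in the frame of mat below 0.006 m and angle between hood's own z axis and vertical below 0.05 rad and linear speed of hood below 0.03 m/s), for 0.2 s.
3. every blank that is there lies flat in a bay (z of carrier1 in the frame of station between 0.009 and 0.0155 m and angle between each of carrier1, carrier2, carrier3, carrier4's own z axis and vertical below 0.06 rad and x of carrier1 in the frame of station between -0.012 and 0.012 m and y of carrier1 in the frame of station between -0.085 and 0.085 m and z of carrier2 in the frame of station between 0.009 and 0.0155 m and x of carrier2 in the frame of station between -0.012 and 0.012 m and y of carrier2 in the frame of station between -0.085 and 0.085 m and z of carrier3 in the frame of station between 0.009 and 0.0155 m and x of carrier3 in the frame of station between -0.012 and 0.012 m and y of carrier3 in the frame of station between -0.085 and 0.085 m and z of carrier4 in the frame of station between 0.009 and 0.0155 m and x of carrier4 in the frame of station between -0.012 and 0.012 m and y of carrier4 in the frame of station between -0.085 and 0.085 m), for 0.2 s.
4. the hood is pressed down fully onto the plate (horizontal distance between hood and station below 0.006 m and horizontal distance between hood_lug and lug_seat below 0.01 m and z of hood in the frame of station below 0.015 m and angle between hood's own z axis and vertical below 0.03 rad), for 0.2 s.
5. the bolt is back over the bump, down and locked (value of joint bolt_slide below 0.012 m and value of joint bolt_lift below 0.004 m), for 0.2 s.
At the end, for the whole second after the job is handed in: Every blank that is there lies flat in a bay (within 3.5 mm of the bay floor), the hood is seated on the plate (within 3 mm in height, 6 mm sideways, lug to the bolt), the bolt is at its locked end (slide under 12 mm) and down (lift under 4 mm), and all is at rest (all of step 3 and all of step 4 and all of step 5 and linear speed of each of hood, carrier1, carrier2, carrier3, carrier4 below 0.02 m/s); the robot touches nothing.
It fails at once if another thing on the desk is disturbed (moved more than 5 cm) (distance of any of tape, key_tag from where it was at the start of the episode above 0.05 m).
Of carrier1, carrier2, carrier3, carrier4 only 2 to 4 are there at a start; the rules pass over those that are not, and their reading is None.
At some moment in a run one of carrier1, carrier2, carrier3, carrier4 may be knocked a few centimetres aside while the robot is not near it.
Once in a run the grip may slacken for a moment while it holds something.
It also fails if it takes over 200 s, if anything falls off the work surface, if the arm or the gripper's body presses on something with over 40 N, if the wrist force passes 120 N, or if a joint passes its speed limit or range.

ROBOT

A 7-joint arm with a two-finger parallel gripper is mounted at the origin on the work surface. World frame = base frame: x ahead of the robot, y to its left, z up, the work surface at z = 0. Lengths are in m, angles in rad, forces in N, time in s.
With the tool pointing down it reaches from about 0.4 to 0.925 m from the base axis. Payload 5.6 kg.
Tool frame: the origin (TCP) lies midway between the tips of the shut fingers; the grasp point (between the pads) lies 19 mm behind it; z points along the fingers, y is the direction in which the jaws open and shut (so a half turn about z gives the same grasp; the last joint's range is limited). The gripper opens to 85 mm and grips with 20 to 120 N. Pads are 22 mm wide; open, the fingers measure 114 mm over their backs; the gripper's body (76 mm by 85 mm) begins 54 mm behind the grasp point. The pads swing forward as they close: fully open they stand 13 mm farther back than shut.
Start: joints at [-1.323, 0.468, -0.012, 1.603, 0.006, 1.071, -0.056], TCP at [0.186, 0.623, 0.231] pointing down, gripper open.
Joint ranges: [-2.53, 2.53], [-0.31, 2.02], [-1.57, 1.55], [0.28, 2.44], [-1.29, 4.43], [0.15, 1.84], [-2.92, 2.92]. Speed limits (rad/s): [2.57, 2.57, 3.14, 3.14, 3.14, 3.14, 3.14].

INTERFACE

Orientations are given as a rotation vector (axis times angle).
In Python, from workcell import r gives the robot as it stands.
- The arm moves only by the tool servo_tool, never from a script. Its argument "steps" is text: rows parted by semicolons, each of 6 numbers parted by spaces: the shift along the tool's x, y, z in cm, then the turn, a rotation vector about the tool's x, y, z in rad. In form: tx ty tz wx wy wz; .... A call has 1 to 8 rows; each row shifts and turns the commanded pose from where the row before left it, along the tool's axes as they then stand; what a row does not reach is not made up. A row lasts 1/8 s, in which the tool goes at most 62.5 mm and 10.7 degrees, less where a joint would pass 70% of its speed; a pose out of reach is approached as far as the arm can. A call with a gripper value outside its range is refused whole. "gripper" is the finger opening in cm, from 0 to 8.54, set as the call begins (left out, the last holds). The fingers move at their own pace and stop on an object; "squeeze" is the grip in N (left out, the last holds). Time passes only in rows, so rows that do not move let the fingers close. It gives the time, the measured TCP pose, the force and the opening at its end, in the units of the state.
- r.observe(): the state, without advancing time (a new reading comes with each control period).
- r.camera(name): name is "scene" or "top" or "wrist"; returns a dict with "color" (400x640x3 uint8, red, green, blue), "depth" (400x640 float32, m along the optical axis (not along the pixel's ray), 0 where there is no reading), "K" (3x3 intrinsics, pixels), "k1" (the pictures are not rectified: a ray, as slopes to the right and down, at radius r is drawn at 1 + k1 r^2 times it, then the intrinsics apply), "R" (3x3) and "t" (3): a world point X has camera coordinates R X + t. Camera axes: x right, y down, z forward; pixel columns grow to the right and rows downward; lengths in m; the calibration is good to about 2 mm. A picture is of the moment at which its call begins.
- r.sign_off(): hands the job in, once; it reports no verdict.
The state is a dict: "clock": time; "q": joint angles; "qd": joint speeds; "joint_torque": joint torques, N m; "tool_pos": TCP position; "ee_rot": TCP orientation; "ft_force": force on the tool from outside, world axes, zero at the start; "torque": the same for the moment, N m; "gripper_width": opening from 0.0 (shut) to 1.0 (fully open).
Only numpy, scipy, OpenCV 4.12 (cv2) and the standard library are available. Lean on these libraries where they do the work, as an engineer would, in place of code of your own. Each camera call takes 0.05 s, during which the arm holds its last target. There are 200 camera calls.

## Working session

There is one attempt and no reset: what is moved stays moved. The work goes in short steps, Python scripts to look and compute and a tool call to move; the robot and the scene stay as the last step left them, time stands still between calls to the robot, and variables do not carry over. Pictures are saved under pics/ and viewed, about 12 in all and at most 16, crops included, and the job is handed in when it is done.

Besides the shell and the picture viewer there is one more tool, called after ">>>" in YAML: its name, and indented under it one key for each argument. servo_tool: Moves the arm, as the interface text tells. Its arguments: {"type":"object","properties":{"steps":{"type":"string"},"gripper":{"type":"number"},"squeeze":{"type":"number"}},"required":["steps"]}

```bash
mkdir -p pics; ls
cat > h.py <<'E'
import numpy as np, cv2
from workcell import r
from scipy.spatial.transform import Rotation as Ro
def snap(cam, name=None, crop=None, scale=1):
    c=r.camera(cam)
    if name:
        im=c["color"][:,:,::-1]
        if crop: im=im[crop[1]:crop[3],crop[0]:crop[2]]
        if scale!=1: im=cv2.resize(im,None,fx=scale,fy=scale,interpolation=cv2.INTER_CUBIC)
        cv2.imwrite("pics/"+name+".png",im)
    return c
def ray(c,u,v):
    K=c["K"]; d=np.stack([(np.asarray(u,float)-K[0,2])/K[0,0],(np.asarray(v,float)-K[1,2])/K[1,1]],-1)
    s=d.copy()
    for _ in range(20):
        r2=(s**2).sum(-1,keepdims=True); s=d/(1+c["k1"]*r2)
    return np.concatenate([s,np.ones(s.shape[:-1]+(1,))],-1)
def atz(c,u,v,z):
    d=ray(c,u,v)@c["R"]; o=-c["R"].T@c["t"]
    return o+d*((z-o[2])/d[...,2])[...,None]
def cloud(c):
    v,u=np.mgrid[:400,:640]
    return (ray(c,u,v)*c["depth"][...,None]-c["t"])@c["R"]
def proj(c,X):
    p=c["R"]@np.asarray(X,float)+c["t"]; s=p[:2]/p[2]; s=s*(1+c["k1"]*(s@s))
    return c["K"][:2,:2]@s+c["K"][:2,2]
def go(X,yaw=None,tilt0=True):
    """steps (tool frame, cm, rad) from the measured pose to TCP X, pointing down with jaw axis y at yaw"""
    o=r.observe(); R=Ro.from_rotvec(o["ee_rot"])
    d=R.inv().apply(np.array(X)-o["tool_pos"])*100
    print("shift cm",d.round(2),end=" ")
    if yaw is not None:
        best=None
        for k in (0,np.pi):
            y=np.array([np.cos(yaw+k),np.sin(yaw+k),0]); z=np.array([0,0,-1.]); x=np.cross(y,z)
            w=(R.inv()*Ro.from_matrix(np.c_[x,y,z])).as_rotvec()
            if best is None or np.linalg.norm(w)<np.linalg.norm(best): best=w
        print("turn",best.round(3),end=" ")
    print()
E
python3 - <<'E'
from h import *
o=r.observe(); print({k:np.round(v,3) for k,v in o.items()})
print(Ro.from_rotvec(o["ee_rot"]).as_matrix().round(3))
for n in("scene","top"):
    c=snap(n,n+"0"); print(n,c["K"].round(1),c["k1"],c["R"].round(3),c["t"].round(3))
E
```

```text
pics
{'clock': np.float64(0.0), 'q': array([-1.323,  0.468, -0.012,  1.604,  0.006,  1.071, -0.056]), 'qd': array([-0.003,  0.   ,  0.001, -0.001,  0.   , -0.   , -0.001]), 'joint_torque': array([-0.0000e+00, -5.3238e+01,  2.1000e-02, -2.5131e+01,  1.1000e-02,
        8.0000e-03, -0.0000e+00]), 'tool_pos': array([0.186, 0.622, 0.23 ]), 'ee_rot': array([-4.550e-01, -3.108e+00,  3.000e-03]), 'ft_force': array([-0.145, -0.134, -0.636]), 'torque': array([ 0.016, -0.029, -0.006]), 'gripper_width': np.float64(1.004)}
[[-0.958  0.287 -0.   ]
 [ 0.287  0.958 -0.002]
 [-0.    -0.002 -1.   ]]
scene [[514.1   0.  326.5]
 [  0.  514.1 201.8]
 [  0.    0.    1. ]] -0.05938633333252468 [[-0.374  0.928  0.003]
 [ 0.681  0.276 -0.679]
 [-0.63  -0.252 -0.734]] [ 0.201 -0.317  1.524]
top [[420.4   0.  316.8]
 [  0.  420.4 197.7]
 [  0.    0.    1. ]] 0.004652162304473011 [[ 0.018 -1.    -0.023]
 [-0.999 -0.017 -0.047]
 [ 0.047  0.023 -0.999]] [0.006 0.544 0.947]
```

View pics/top0.png

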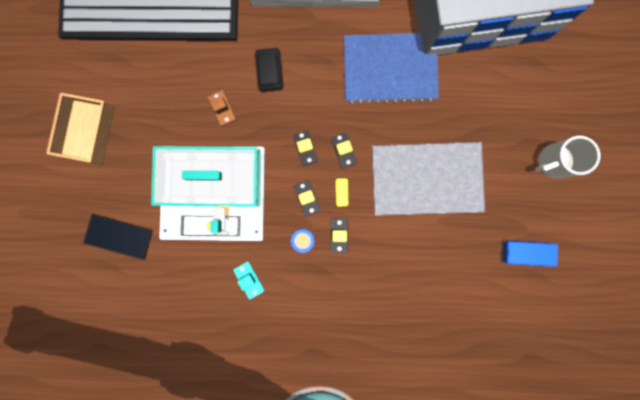

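View pics/scene0.png

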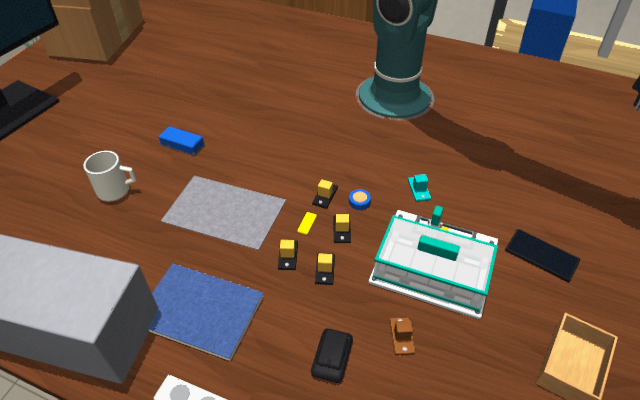

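The top view shows the station with its hood at about (210,193), bolt grip (215,227), mat (428,178) and four black and brass carriers at (305,148), (344,150), (306,198) and (340,235). The tape is at (302,240) and the tag at (342,192). The brown (222,108) and turquoise (248,280) pieces are the look-alikes. Next I measure.

```bash
cat > meas.py <<'E'
from h import *
def brass(c,box=None):
    h=cv2.cvtColor(c["color"],cv2.COLOR_RGB2HSV)
    return h
def rect(c,m,z):
    cs,_=cv2.findContours(m.astype(np.uint8),0,cv2.CHAIN_APPROX_NONE); k=max(cs,key=cv2.contourArea)[:,0,:]
    P=atz(c,k[:,0],k[:,1],z)[:,:2]
    (cx,cy),(w,hh),a=cv2.minAreaRect((P*1000).astype(np.float32))
    return cx,cy,w,hh,a
E
python3 - <<'E'
from meas import *
c=snap("top"); X=cloud(c); h=cv2.cvtColor(c["color"],cv2.COLOR_RGB2HSV)
def box(a,b,d,e):
    m=np.zeros((400,640),bool); m[b:e,a:d]=1; return m
print("depth desk",np.percentile(X[260:280,350:450,2],[5,50,95]).round(4))
gray=(h[...,1]<40)&(h[...,2]>90)
print("mat",np.round(rect(c,gray&box(360,130,500,225),.003),1), "z",np.median(X[150:200,390:470,2]))
pl=(h[...,1]<60)&(h[...,2]>110)&box(140,206,275,250)
print("plate low part",np.round(rect(c,pl,.012),1))
for n,(u,v) in dict(TR=(264,147),BR=(263,240),BL=(160,240)).items(): print(n,atz(c,u,v,.012).round(4))
teal=(h[...,0]>75)&(h[...,0]<95)&(h[...,1]>120)&(h[...,2]>80)
for n,b in dict(handle=(178,165,226,186),grip=(205,216,224,236)).items():
    m=teal&box(*b); print(n,m.sum(),np.round(rect(c,m,.104 if n=="handle" else .08),1),"z",np.median(X[m][:,2]).round(4))
m=teal&box(145,140,270,212); print("hoodtop",np.round(rect(c,m,.074),1))
for (u,v) in [(305,148),(344,150),(306,198),(340,235)]:
    b=box(u-18,v-22,u+18,v+22)
    yel=(h[...,0]>18)&(h[...,0]<35)&(h[...,1]>110)&(h[...,2]>120)&b
    dark=(h[...,2]<75)&(h[...,1]<120)&b
    m=cv2.morphologyEx((yel|dark).astype(np.uint8),cv2.MORPH_CLOSE,np.ones((5,5)))
    print("car",yel.sum(),np.round(rect(c,yel,.042),1),"z",np.median(X[yel][:,2]).round(4),"| plate",np.round(rect(c,m,.008),1))
for n,(u,v) in dict(tape=(302,240),tag=(342,192)).items(): print(n,atz(c,u,v,.01).round(3))
for n,(u,v) in dict(tq=(248,280),br=(222,108)).items(): print(n,atz(c,u,v,.01).round(3))
E
```

```text
depth desk [-0.003  -0.0001  0.0028]
mat [ 593.3 -238.3  161.1  250.4    2.8] z 0.002997486892774904
plate low part [481.1 257.7  79.9 240.5   1. ]
TR [0.6591 0.1395 0.012 ]
BR [0.4456 0.1367 0.012 ]
BL [0.4411 0.3735 0.012 ]
handle 334 [583.2 255.8  16.7  79.8   0.9] z 0.1038
grip 97 [476.1 229.7  23.4  17.1   1.7] z 0.0793
hoodtop [586.1 264.9  17.3  82.5   0.9]
car 104 [658.8  44.5  28.4  35.2  19.4] z 0.0339 | plate [664.6  46.4  29.4  36.5  19.4]
car 97 [654.9 -43.7  27.6  34.5  19.4] z 0.0374 | plate [660.6 -45.   28.6  35.7  19.4]
car 76 [543.2  39.5  26.5  33.7  21.5] z 0.0394 | plate [544.8  41.2  27.5  34.9  21.5]
car 69 [460.4 -36.5  24.1  33.1   1.1] z 0.0271 | plate [458.9 -37.5  25.   34.3   1.1]
tape [0.447 0.048 0.01 ]
tag [ 0.558 -0.042  0.01 ]
tq [0.354 0.169 0.01 ]
br [0.749 0.24  0.01 ]
```

Run:
```python
from h import *
go([.476,.227,.20],np.radians(91))
go([.476,.227,.20])
```

```text
shift cm [-39.09 -29.55   3.1 ] turn [-0.001 -0.    -0.308] 
shift cm [-39.09 -29.55   3.1 ]
```

>>> servo_tool:
  steps: "-4.9 -3.7 0 0 0 0;-4.9 -3.7 0 0 0 0;-4.9 -3.7 0 0 0 0;-4.9 -3.7 0 0 0 0;-4.9 -3.7 0 0 0 0;-4.9 -3.7 0 0 0 0;-4.9 -3.7 0 0 0 0;-4.8 -3.6 0 0 0 0"
  gripper: 5

```text
clock: 1.15
tool_pos: [0.4772, 0.2262, 0.2313]
ee_rot: [0.455, 3.108, 0.0]
ft_force: [1.5, 0.4, -0.6]
gripper_width: 0.586
```

>>> servo_tool:
  steps: "0 0 0 0 0 -0.154;0 0 0 0 0 -0.154;0 0 0 0 0 0"

```text
clock: 1.52
tool_pos: [0.4763, 0.2277, 0.2311]
ee_rot: [0.024, -3.141, 0.0]
ft_force: [-0.1, 0.4, 0.5]
gripper_width: 0.588
```

Run:
```python
from meas import *
go([.476,.227,.20],np.radians(91))
c=snap("wrist","w1"); print(c["K"].round(1),c["k1"],c["R"].round(3),(-c["R"].T@c["t"]).round(3), r.observe()["tool_pos"].round(3))
```

```text
shift cm [ 0.03 -0.07  3.11] turn [-0.    -0.    -0.002] 
[[337.7   0.  326.9]
 [  0.  337.7 198.3]
 [  0.    0.    1. ]] -0.051497193703937835 [[-0.015  1.    -0.001]
 [ 0.95   0.014  0.313]
 [ 0.313  0.004 -0.95 ]] [0.395 0.226 0.373] [0.476 0.228 0.231]
```

View pics/w1.png

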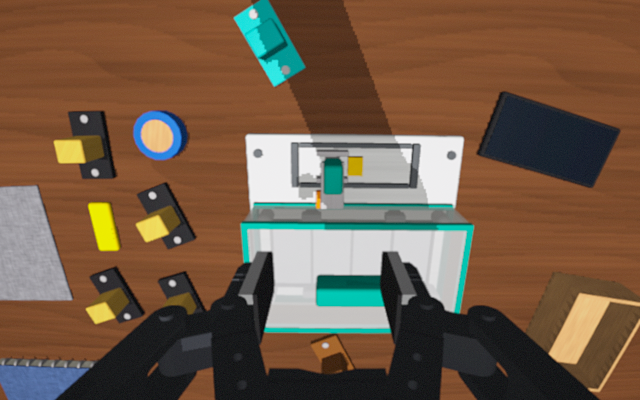

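The wrist view shows the bolt grip at (333,176), the yellow bump at (355,166), the near plate corners at (247,136) and (463,138), and the handle at (350,290). All four carriers lie to the left.

Run:
```python
from meas import *
c=snap("wrist"); X=cloud(c); h=cv2.cvtColor(c["color"],cv2.COLOR_RGB2HSV)
for n,(u,v,z) in dict(BR=(247,135,.012),BL=(463,137,.012),d1=(258,153,.012),d2=(451,155,.012)).items(): print(n,atz(c,u,v,z).round(4))
teal=(h[...,0]>75)&(h[...,0]<95)&(h[...,1]>120)&(h[...,2]>60)
m=np.zeros_like(teal); m[155:198,318:348]=teal[155:198,318:348]
P=X[m]; print("grip z",np.percentile(P[:,2],[5,50,95]).round(3)); 
t=P[P[:,2]>.074]; print(len(t),t.min(0).round(4),t.max(0).round(4),t.mean(0).round(4))
v,u=np.nonzero(m); print(u.min(),u.max(),v.min(),v.max())
```

```text
BR [0.444  0.1413 0.012 ]
BL [0.4426 0.372  0.012 ]
d1 [0.4632 0.1521 0.012 ]
d2 [0.4623 0.3614 0.012 ]
grip z [0.059 0.079 0.08 ]
524 [0.395 0.224 0.075] [0.4871 0.2405 0.3727] [0.4733 0.2319 0.0792]
324 342 159 193
```

>>> servo_tool:
  steps: "0.2 0.3 4 0 0 0;0 0 4 0 0 0;0 0 4 0 0 0;0 0 4 0 0 0;0 0 2.3 0 0 0;0 0 0 0 0 0"
  gripper: 5

```text
clock: 2.38
tool_pos: [0.473, 0.2305, 0.0467]
ee_rot: [0.025, -3.138, 0.003]
ft_force: [-0.6, 0.5, -0.1]
gripper_width: 0.585
```

>>> servo_tool:
  steps: "0 0 0 0 0 0;0 0 0 0 0 0;0 0 0 0 0 0;0 0 0 0 0 0"
  gripper: 0.5
  squeeze: 40

```text
clock: 2.88
tool_pos: [0.4753, 0.2316, 0.0497]
ee_rot: [-0.026, 3.139, 0.002]
ft_force: [-0.9, -0.2, 6.8]
gripper_width: 0.206
```

>>> servo_tool:
  steps: "0 0 -1 0 0 0;0 0 -1 0 0 0;0 0 0 0 0 0"

```text
clock: 3.25
tool_pos: [0.4751, 0.2311, 0.0694]
ee_rot: [-0.026, 3.139, 0.001]
ft_force: [3.0, 1.1, -2.2]
gripper_width: 0.204
```

>>> servo_tool:
  steps: "0 1.5 0 0 0 0;0 1.5 0 0 0 0;0 1.3 0 0 0 0;0 1 0 0 0 0;0 0 0 0 0 0"

```text
clock: 3.88
tool_pos: [0.4745, 0.2867, 0.0684]
ee_rot: [-0.03, 3.138, 0.003]
ft_force: [6.2, 0.3, -2.8]
gripper_width: 0.201
```

>>> servo_tool:
  steps: "0 0 1 0 0 0;0 0 0.9 0 0 0;0 0 0 0 0 0"

```text
clock: 4.25
tool_pos: [0.4747, 0.2858, 0.0497]
ee_rot: [-0.028, 3.139, 0.003]
ft_force: [5.1, 0.4, 3.9]
gripper_width: 0.204
```

>>> servo_tool:
  steps: "0 0 0 0 0 0;0 0 0 0 0 0;0 0 -4 0 0 0;0 0 -5 0 0 0;0 0 -4 0 0 0;0 0 0 0 0 0"
  gripper: 5

```text
clock: 5.0
tool_pos: [0.4743, 0.2852, 0.1821]
ee_rot: [-0.028, 3.138, 0.005]
ft_force: [0.5, -0.2, -0.5]
gripper_width: 0.585
```

Run:
```python
from meas import *
c=snap("wrist","w2",(220,100,500,380),2); X=cloud(c); h=cv2.cvtColor(c["color"],cv2.COLOR_RGB2HSV)
print(r.observe()["tool_pos"])
teal=(h[...,0]>75)&(h[...,0]<95)&(h[...,1]>120)&(h[...,2]>60)
for n,lo,hi in(("grip",.068,.09),("handle",.098,.110)):
    m=teal&(X[...,2]>lo)&(X[...,2]<hi)&(X[...,1]>.15)&(X[...,1]<.38)
    P=X[m]; print(n,m.sum(),np.percentile(P,[2,50,98],axis=0).round(4))
    if m.sum()>30: print(cv2.minAreaRect((P[:,:2]*1000).astype(np.float32)))
```

```text
[0.47314251 0.28442645 0.18012568]
grip 4211 [[0.4614 0.1569 0.0687]
 [0.5213 0.2787 0.0737]
 [0.6447 0.3667 0.0885]]
((553.27734375, 259.6788024902344), (219.19992065429688, 186.5133514404297), 89.82218933105469)
handle 1584 [[0.5721 0.2364 0.0986]
 [0.5792 0.2655 0.1026]
 [0.5895 0.2946 0.1039]]
((581.1242065429688, 264.38958740234375), (19.391942977905273, 63.53548049926758), 0.17417924106121063)
```

View pics/w2.png

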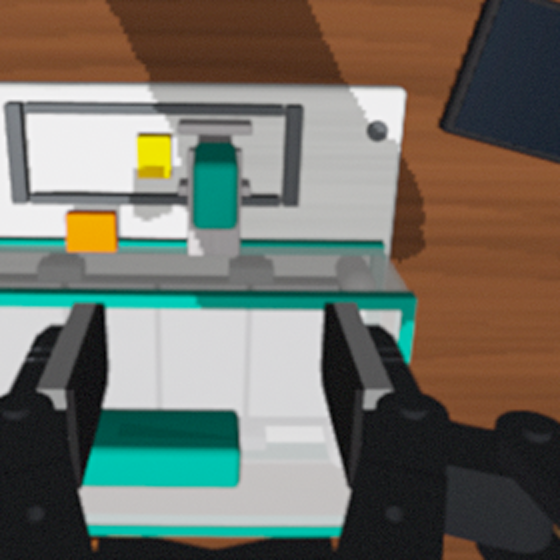

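The bolt is open: its tongue sits to the left of the yellow bump, clear of the orange lug. The handle lies at about world (0.582, 0.256).

Run:
```python
from h import *
print(r.observe()["q"].round(2)); go([.582,.256,.15],np.radians(.9));
```

```text
[-0.71  0.36  0.13  1.9  -0.06  0.88  1.04]
shift cm [-10.83  -3.04   3.02] turn [ 0.000e+00  1.000e-03 -1.569e+00]
```

>>> servo_tool:
  steps: "-5.4 -1.5 0 0 0 0;-5.4 -1.5 0 0 0 0;0 0 0 0 0 0.18;0 0 0 0 0 0.18;0 0 0 0 0 0.18;0 0 0 0 0 0.18;0 0 0 0 0 0.18;0 0 0 0 0 0.18"

```text
clock: 6.05
tool_pos: [0.5803, 0.2554, 0.1769]
ee_rot: [-1.599, -2.702, 0.006]
ft_force: [0.4, -0.5, 0.3]
gripper_width: 0.581
```

>>> servo_tool:
  steps: "0 0 0 0 0 0.18;0 0 0 0 0 0.18;0 0 0 0 0 0.13;0 0 0 0 0 0;0 0 0 0 0 0"

```text
clock: 6.68
tool_pos: [0.5812, 0.2557, 0.1781]
ee_rot: [-2.198, -2.244, 0.003]
ft_force: [0.3, -1.1, 0.1]
gripper_width: 0.586
```

Run:
```python
from meas import *
c=snap("wrist","w3"); X=cloud(c); h=cv2.cvtColor(c["color"],cv2.COLOR_RGB2HSV)
teal=(h[...,0]>75)&(h[...,0]<95)&(h[...,1]>120)&(h[...,2]>60)
m=teal&(X[...,2]>.1)&(X[...,2]<.108)&(X[...,1]>.15)&(X[...,1]<.38)
P=X[m]; print(m.sum(),np.percentile(P,[2,50,98],axis=0).round(4)); print(cv2.minAreaRect((P[:,:2]*1000).astype(np.float32)))
go([.582,.256,.15],np.radians(.9)); print(r.observe()["q"].round(2))
```

```text
2871 [[0.5739 0.2209 0.1014]
 [0.5826 0.2615 0.1029]
 [0.5913 0.2959 0.1042]]
((582.7169189453125, 257.8211364746094), (18.37934684753418, 78.51403045654297), 0.07747363299131393)
shift cm [0.03 0.06 2.85] turn [-0.001  0.001  0.004] 
[-0.85  0.53  0.53  1.71 -0.31  0.98 -0.19]
```

View pics/w3.png

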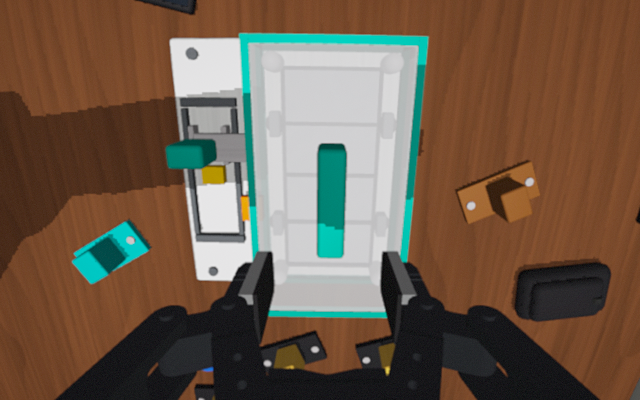

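The handle is at pixels (331,200), centred at about (0.5825, 0.257) and lined up with the jaws. I descend and grip.

>>> servo_tool:
  steps: "0.1 0.1 4 0 0 0;0 0 3 0 0 0;0 0 2 0 0 0;0 0 0.9 0 0 0;0 0 0 0 0 0;0 0 0 0 0 0"

```text
clock: 7.48
tool_pos: [0.5837, 0.257, 0.0814]
ee_rot: [2.201, 2.241, 0.003]
ft_force: [0.7, -0.3, 0.3]
gripper_width: 0.583
```

>>> servo_tool:
  steps: "0 0 0 0 0 0;0 0 0 0 0 0;0 0 0 0 0 0;0 0 0 0 0 0"
  gripper: 0.5
  squeeze: 90

```text
clock: 7.98
tool_pos: [0.5835, 0.257, 0.0814]
ee_rot: [2.201, 2.241, 0.002]
ft_force: [-1.2, 0.2, 6.5]
gripper_width: 0.217
```

>>> servo_tool:
  steps: "0 0 -1 0 0 0;0 0 -1 0 0 0;0 0 -1 0 0 0;0 0 -1.5 0 0 0;0 0 -2 0 0 0;0 0 -1 0 0 0;0 0 0 0 0 0"

```text
clock: 8.85
tool_pos: [0.5834, 0.2571, 0.1566]
ee_rot: [2.201, 2.241, 0.003]
ft_force: [0.2, 0.8, -3.7]
gripper_width: 0.213
```

>>> servo_tool:
  steps: "-4 0 0 0 0 0;-5.5 0 0 0 0 0;-5.5 0 0 0 0 0;-5.5 0 0 0 0 0;-5.5 0 0 0 0 0;-5.5 0 0 0 0 0;-5.5 0 0 0 0 0;-5.5 0 0 0 0 0"

```text
clock: 9.85
tool_pos: [0.59, -0.1696, 0.1547]
ee_rot: [-2.2, -2.241, 0.0]
ft_force: [1.1, -0.1, -5.1]
gripper_width: 0.214
```

>>> servo_tool:
  steps: "-4 0 0 0 0 0;-3 0 0 0 0 0;0 0 0 0 0 0;0 0 0 0 0 0"

```text
clock: 10.35
tool_pos: [0.5915, -0.237, 0.1545]
ee_rot: [-2.2, -2.24, -0.0]
ft_force: [-0.3, 1.1, -3.0]
gripper_width: 0.218
```

Run:
```python
from meas import *
snap("scene","s2",(100,100,500,400),2)
go([.593,-.238,.0735],np.radians(1)); o=r.observe();print(o["tool_pos"],o["gripper_width"],o["q"].round(2))
```

```text
shift cm [-0.17  0.12  8.11] turn [-0.001 -0.001  0.002] 
[ 0.59181232 -0.23642097  0.15464218] 0.21415525858347906 [-0.08  0.57  0.56  1.73 -0.37  0.95  0.65]
```

View pics/s2.png

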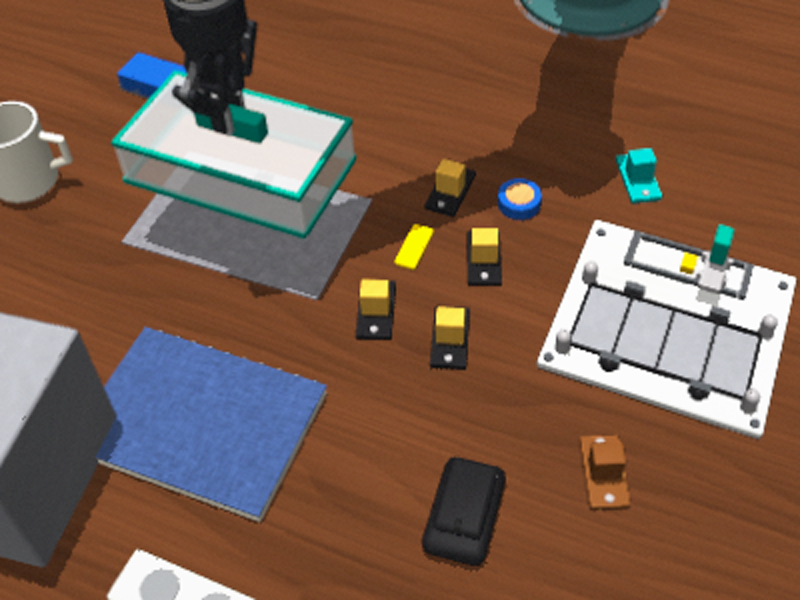

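The hood hangs level over the mat. The station lies open, the bolt is open, and the four carriers stand free. I lower the hood.

>>> servo_tool:
  steps: "-0.1 0.1 3 0 0 0;0 0 3 0 0 0;0 0 1.3 0 0 0;0 0 0.5 0 0 0;0 0 0.3 0 0 0;0 0 0.2 0 0 0;0 0 0 0 0 0"

```text
clock: 11.28
tool_pos: [0.5931, -0.2392, 0.0728]
ee_rot: [2.201, 2.241, 0.001]
ft_force: [0.5, 0.4, -3.7]
gripper_width: 0.213
```

>>> servo_tool:
  steps: "0 0 0.2 0 0 0;0 0 0.1 0 0 0;0 0 0 0 0 0"

```text
clock: 11.65
tool_pos: [0.5932, -0.2393, 0.0723]
ee_rot: [2.201, 2.241, 0.003]
ft_force: [-6.3, 4.0, 14.9]
gripper_width: 0.217
```

>>> servo_tool:
  steps: "0 0 0 0 0 0;0 0 0 0 0 0;0 0 -4 0 0 0;0 0 -5 0 0 0;3 0 -5 0 0 0;5 -2 -3 0 0 0;4 -1.5 0 0 0 0;0 0 0 0 0 0"
  gripper: 5

```text
clock: 12.65
tool_pos: [0.5554, -0.1158, 0.2396]
ee_rot: [-2.194, -2.246, -0.003]
ft_force: [-0.4, -0.4, 0.0]
gripper_width: 0.588
```

```bash
cat >> meas.py <<'E'
def carriers(c,zb=0.0,ylim=(-.12,.13)):
    h=cv2.cvtColor(c["color"],cv2.COLOR_RGB2HSV); X=cloud(c)
    m=(h[...,0]>18)&(h[...,0]<35)&(h[...,1]>110)&(h[...,2]>60)&(abs(X[...,2]-zb-.042)<.006)
    m=cv2.morphologyEx(m.astype(np.uint8),cv2.MORPH_OPEN,np.ones((3,3)))
    n,L,S,C=cv2.connectedComponentsWithStats(m)
    out=[]
    for i in range(1,n):
        if S[i,4]<80: continue
        b=rect(c,L==i,zb+.042); a=b[4]; w,hh=b[2],b[3]
        if w>hh: w,hh,a=hh,w,a+90      # w: 24 mm side (carrier x) at angle a
        a=(a+90)%180-90
        print("px",C[i].round(),"n",S[i,4],"xy",np.round(b[:2],1),"size",round(w,1),round(hh,1),"xaxis deg",round(a,1)); out.append((b[0],b[1],a))
    return out
E
python3 - <<'E'
from meas import *
print(r.observe()["tool_pos"])
c=snap("wrist","w4"); carriers(c)
E
```

```text
[ 0.55542639 -0.1158093   0.23960213]
px [318.  10.] n 577 xy [543.2  33. ] size 22.4 24.0 xaxis deg -70.7
px [445.   9.] n 522 xy [659.1  35. ] size 17.6 25.6 xaxis deg -87.5
px [230.  87.] n 787 xy [459.  -37.3] size 24.0 29.6 xaxis deg 0.8
px [430. 100.] n 751 xy [653.3 -45.2] size 24.1 30.0 xaxis deg 20.0
```

View pics/w4.png

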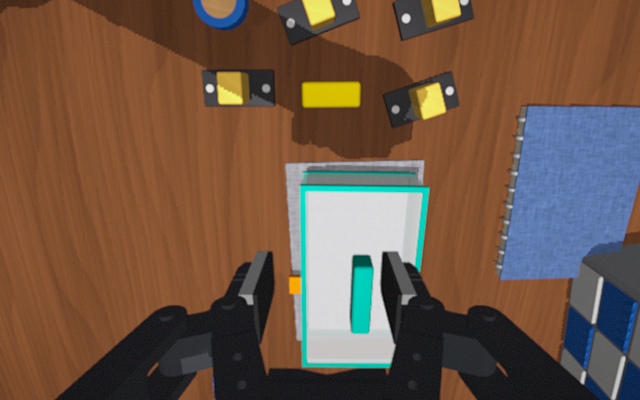

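The hood stands on the mat. Carriers show at pixels (230,87), (430,100), (318,10) and (445,9). I go for the one at (0.653, -0.045), turned 20°.

Run:
```python
from meas import *
go([.6533,-.0455,.12],np.radians(20)); print(r.observe()["q"].round(2))
```

```text
shift cm [ 7.05  9.89 11.97] turn [ 0.001 -0.001 -0.328] 
[-0.34  0.35  0.62  1.83 -0.24  1.03  0.39]
```

>>> servo_tool:
  steps: "2.4 3.3 4 0 0 0;2.4 3.3 4 0 0 0;2.3 3.3 4 0 0 0;0 0 0 0 0 -0.165;0 0 0 0 0 -0.163;0 0 0 0 0 0;0 0 0 0 0 0"

```text
clock: 13.58
tool_pos: [0.6535, -0.0482, 0.1192]
ee_rot: [1.811, 2.567, -0.001]
ft_force: [0.8, -0.1, 0.1]
gripper_width: 0.585
```

Run:
```python
from meas import *
c=snap("wrist","w5"); carriers(c); print(r.observe()["tool_pos"].round(4))
go([.6533,-.0455,.014],np.radians(20))
```

```text
px [203.  24.] n 1985 xy [544.  36.] size 25.0 27.7 xaxis deg 19.1
px [385.  79.] n 1918 xy [658.   43.4] size 24.2 29.3 xaxis deg 18.2
px [54. 98.] n 1776 xy [460.9 -36.6] size 26.4 30.8 xaxis deg 2.2
px [331. 203.] n 1405 xy [653.8 -44.1] size 23.1 30.0 xaxis deg 20.7
[ 0.6535 -0.0479  0.1193]
shift cm [ 0.23  0.06 10.53] turn [ 0.     0.    -0.006]
```

>>> servo_tool:
  steps: "0.3 0.1 4 0 0 0;0 0 3.5 0 0 0;0 0 2 0 0 0;0 0 0.8 0 0 0;0 0 0.1 0 0 0;0 0 0 0 0 0"

```text
clock: 14.38
tool_pos: [0.6542, -0.044, 0.0165]
ee_rot: [1.805, 2.569, 0.002]
ft_force: [0.8, 1.2, -0.1]
gripper_width: 0.585
```

>>> servo_tool:
  steps: "0 0 0 0 0 0;0 0 0 0 0 0;0 0 0 0 0 0;0 0 0 0 0 0"
  gripper: 1
  squeeze: 60

```text
clock: 14.88
tool_pos: [0.6542, -0.0439, 0.0164]
ee_rot: [1.805, 2.569, 0.002]
ft_force: [-1.7, 0.8, 5.3]
gripper_width: 0.271
```

>>> servo_tool:
  steps: "0 0 -2 0 0 0;0 0 -3 0 0 0;0 0 -3 0 0 0;0 0 -2 0 0 0;0 0 0 0 0 0"

```text
clock: 15.5
tool_pos: [0.6543, -0.0439, 0.1172]
ee_rot: [1.804, 2.569, 0.003]
ft_force: [0.3, -0.2, -2.1]
gripper_width: 0.267
```

Run:
```python
from meas import *
o=r.observe();print(o["tool_pos"],o["gripper_width"])
go([.5823,.3275,.12],np.radians(1))
```

```text
[ 0.65430475 -0.04385325  0.11724553] 0.266714362718997
shift cm [37.38  5.82 -0.29] turn [0.003 0.    0.329]
```

>>> servo_tool:
  steps: "5 0.8 0 0 0 0;5.4 0.8 0 0 0 0;5.4 0.8 0 0 0 0;5.4 0.8 0 0 0 0;5.4 0.9 0 0 0 0;5.4 0.9 0 0 0 0;5.4 0.8 0 0 0 0"

```text
clock: 16.38
tool_pos: [0.5797, 0.329, 0.1138]
ee_rot: [-1.806, -2.57, 0.003]
ft_force: [0.7, 0.8, -0.8]
gripper_width: 0.267
```

>>> servo_tool:
  steps: "0 0 0 0 0 0.165;0 0 0 0 0 0.164;0 0 0 0 0 0;0 0 0 0 0 0"

```text
clock: 16.88
tool_pos: [0.5806, 0.3274, 0.1145]
ee_rot: [-2.2, -2.243, 0.002]
ft_force: [0.0, 0.5, -1.2]
gripper_width: 0.268
```

Run:
```python
from meas import *
o=r.observe();print(o["tool_pos"],o["gripper_width"],o["q"].round(2))
go([.5823,.3275,.12],np.radians(1)); snap("wrist","w6")
c=snap("top","t6",(140,130,300,250),5)
```

```text
[0.58057372 0.32739984 0.11446304] 0.26777678254608245 [-0.91  0.66  0.5   1.67 -0.38  0.91 -0.24]
shift cm [ 0.01  0.17 -0.55] turn [-0.001  0.001  0.002]
```

View pics/w6.png

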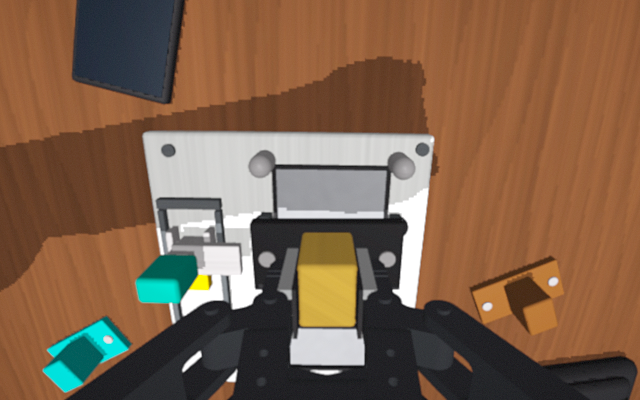

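The carrier hangs over bay 4, whose far corners are at (276,168) and (387,166). The pins are at (262,162) and (401,164). I check the bay position against these.

Run:
```python
from meas import *
c=snap("wrist"); a=np.radians(1); Rz=np.array([[np.cos(a),-np.sin(a)],[np.sin(a),np.cos(a)]])
for n,(u,v,z,sx,sy) in dict(bayTL=(276,169,.012,-41,92.5),bayTR=(387,167,.012,41,92.5),pinL=(261,163,.037,-49,98),pinR=(402,165,.037,49,98),plTL=(145,133,.012,-140,118),plTR=(433,136,.012,75,118)).items():
    p=atz(c,u,v,z)[:2]*1000; print(n,p.round(1),"-> origin",(p-Rz@[sx,sy]).round(1))
```

```text
bayTL [541.7 348.4] -> origin [584.3 256.7]
bayTR [624.  351.5] -> origin [584.6 258.3]
pinL [535.6 358.4] -> origin [586.3 261.2]
pinR [629.3 358.7] -> origin [582.  259.9]
plTL [446.4 374. ] -> origin [588.5 258.4]
plTR [655.8 375.1] -> origin [582.8 255.8]
```

>>> servo_tool:
  steps: "0 0.2 3 0 0 0;0 0 3 0 0 0;0 0 1.5 0 0 0;0 0 0.5 0 0 0;0 0 0.4 0 0 0;0 0 0 0 0 0"

```text
clock: 17.77
tool_pos: [0.5835, 0.3279, 0.032]
ee_rot: [2.202, 2.24, 0.002]
ft_force: [0.1, -0.5, -1.8]
gripper_width: 0.267
```

>>> servo_tool:
  steps: "0 -0.1 0.3 0 0 0;0 0 0.1 0 0 0;0 0 0 0 0 0"

```text
clock: 18.15
tool_pos: [0.5823, 0.3281, 0.0284]
ee_rot: [-2.202, -2.24, -0.002]
ft_force: [-2.9, 0.3, 5.2]
gripper_width: 0.267
```

>>> servo_tool:
  steps: "0 0 0 0 0 0;0 0 0 0 0 0;0 0 -3 0 0 0;0 0 -4 0 0 0;-3 0 -3 0 0 0;-5.5 0 0 0 0 0;-5.5 0 0 0 0 0;-5.5 0 0 0 0 0"
  gripper: 5

```text
clock: 19.15
tool_pos: [0.5853, 0.1311, 0.1275]
ee_rot: [2.202, 2.24, 0.001]
ft_force: [0.5, 0.0, 0.3]
gripper_width: 0.585
```

Run:
```python
from meas import *
go([.6578,.040,.12],np.radians(18.5))
```

```text
shift cm [-9.23  7.09  0.75] turn [ 0.001  0.    -0.306]
```

>>> servo_tool:
  steps: "-4.6 3.5 0 0 0 0;-4.6 3.5 0 0 0 0;0 0 0 0 0 -0.153;0 0 0 0 0 -0.153;0 0 0 0 0 0;0 0 0 0 0 0"

```text
clock: 19.9
tool_pos: [0.6568, 0.042, 0.1273]
ee_rot: [-1.838, -2.547, -0.0]
ft_force: [0.4, -0.9, -1.1]
gripper_width: 0.586
```

Run:
```python
from meas import *
c=snap("wrist"); L=carriers(c); o=r.observe()["tool_pos"]; print(o)
b=min(L,key=lambda q:np.hypot(q[0]-658,q[1]-43)); go([b[0]/1e3,b[1]/1e3,.0165],np.radians(b[2]))
```

```text
px [172. 160.] n 1484 xy [543.7  39. ] size 25.8 29.7 xaxis deg 21.8
px [331. 201.] n 1310 xy [657.9  44.8] size 23.1 29.5 xaxis deg 17.7
px [ 49. 219.] n 1198 xy [461.1 -34.9] size 26.3 31.6 xaxis deg 0.3
[0.65684674 0.04206584 0.12728583]
shift cm [ 0.23  0.18 11.08] turn [0.    0.    0.012]
```

>>> servo_tool:
  steps: "0.2 0.1 4 0 0 0;0 0 4 0 0 0;0 0 2.2 0 0 0;0 0 0.8 0 0 0;0 0 0.2 0 0 0;0 0 0 0 0 0"

```text
clock: 20.7
tool_pos: [0.6582, 0.0441, 0.0165]
ee_rot: [1.835, 2.548, 0.002]
ft_force: [0.1, 0.1, 0.1]
gripper_width: 0.588
```

>>> servo_tool:
  steps: "0 0 0 0 0 0;0 0 0 0 0 0;0 0 0 0 0 0;0 0 0 0 0 0"
  gripper: 1

```text
clock: 21.2
tool_pos: [0.6581, 0.0442, 0.0165]
ee_rot: [1.835, 2.549, 0.002]
ft_force: [-0.2, -0.0, 6.5]
gripper_width: 0.266
```

>>> servo_tool:
  steps: "0 0 -2 0 0 0;0 0 -3 0 0 0;0 0 -3 0 0 0;0 0 -2 0 0 0;0 0 0 0 0 0"

```text
clock: 21.82
tool_pos: [0.6582, 0.0442, 0.1172]
ee_rot: [1.834, 2.548, 0.004]
ft_force: [0.0, 0.4, -0.9]
gripper_width: 0.268
```

Run:
```python
from meas import *
o=r.observe();print(o["tool_pos"],o["gripper_width"])
go([.5835,.2809,.12],np.radians(1))
```

```text
[0.65819532 0.04424274 0.11724033] 0.2675094375864659
shift cm [24.81  0.43 -0.28] turn [ 0.003 -0.     0.306]
```

>>> servo_tool:
  steps: "4.9 0.1 0 0 0 0;4.9 0.1 0 0 0 0;5 0.1 0 0 0 0;5 0.1 0 0 0 0;5 0.1 0 0 0 0;0 0 0 0 0 0.153;0 0 0 0 0 0.153;0 0 0 0 0 0"

```text
clock: 22.82
tool_pos: [0.5823, 0.2807, 0.1139]
ee_rot: [-2.2, -2.242, 0.004]
ft_force: [-0.1, -0.4, -1.0]
gripper_width: 0.268
```

Run:
```python
from meas import *
o=r.observe();print(o["tool_pos"],o["gripper_width"])
go([.5834,.2806,.0284],np.radians(1))
```

```text
[0.5822666  0.28074095 0.11385348] 0.26838975740075466
shift cm [-0.    0.13  8.55] turn [-0.002  0.002  0.002]
```

>>> servo_tool:
  steps: "0 0 3 0 0 0;0 0 3 0 0 0;0 0 1.5 0 0 0;0 0 0.5 0 0 0;0 0 0.4 0 0 0;0 0 0 0 0 0"

```text
clock: 23.58
tool_pos: [0.5837, 0.281, 0.0319]
ee_rot: [2.202, 2.24, 0.002]
ft_force: [-0.2, 0.3, -1.1]
gripper_width: 0.267
```

>>> servo_tool:
  steps: "0 0 0.3 0 0 0;0 0 0.1 0 0 0;0 0 0 0 0 0"

```text
clock: 23.95
tool_pos: [0.5837, 0.2812, 0.0285]
ee_rot: [-2.202, -2.24, -0.002]
ft_force: [-1.7, 0.7, 4.8]
gripper_width: 0.27
```

>>> servo_tool:
  steps: "0 0 0 0 0 0;0 0 0 0 0 0;0 0 -3 0 0 0;0 0 -4 0 0 0;-4 -1 -3 0 0 0;-5.5 -1 0 0 0 0;-5.5 -1 0 0 0 0;-5.5 -1 0 0 0 0"
  gripper: 5

```text
clock: 24.95
tool_pos: [0.5464, 0.0737, 0.1276]
ee_rot: [2.202, 2.24, 0.001]
ft_force: [1.0, 0.2, 0.2]
gripper_width: 0.589
```

>>> servo_tool:
  steps: "-4 -0.5 0 0 0 0;0 0 0 0 0 -0.165;0 0 0 0 0 -0.165;0 0 0 0 0 0;0 0 0 0 0 0"

```text
clock: 25.58
tool_pos: [0.5424, 0.0352, 0.1273]
ee_rot: [1.808, 2.569, 0.0]
ft_force: [0.3, 0.4, -1.1]
gripper_width: 0.586
```

Run:
```python
from meas import *
c=snap("wrist"); L=carriers(c); o=r.observe()["tool_pos"]; print(o)
b=min(L,key=lambda q:np.hypot(q[0]-544,q[1]-39)); go([b[0]/1e3,b[1]/1e3,.0165],np.radians(b[2]))
```

```text
px [329. 200.] n 1326 xy [541.2  38.8] size 23.2 30.4 xaxis deg 20.9
px [193. 252.] n 1154 xy [458.7 -35.3] size 24.2 31.6 xaxis deg 0.3
[0.54242689 0.03524709 0.12727444]
shift cm [ 0.37  0.   11.08] turn [ 0.    0.   -0.02]
```

>>> servo_tool:
  steps: "0.4 0 4 0 0 0;0 0 4 0 0 0;0 0 2.2 0 0 0;0 0 0.8 0 0 0;0 0 0.2 0 0 0;0 0 0 0 0 0"

```text
clock: 26.38
tool_pos: [0.5417, 0.039, 0.0161]
ee_rot: [1.804, 2.57, 0.002]
ft_force: [-0.6, -0.1, -0.5]
gripper_width: 0.584
```

>>> servo_tool:
  steps: "0 0 0 0 0 0;0 0 0 0 0 0;0 0 0 0 0 0;0 0 0 0 0 0"
  gripper: 1

```text
clock: 26.88
tool_pos: [0.5419, 0.0391, 0.0163]
ee_rot: [1.804, 2.571, 0.002]
ft_force: [-1.4, 1.1, 7.3]
gripper_width: 0.268
```

>>> servo_tool:
  steps: "0 0 -2 0 0 0;0 0 -3 0 0 0;0 0 -3 0 0 0;0 0 -2 0 0 0;0 0 0 0 0 0"

```text
clock: 27.5
tool_pos: [0.5421, 0.0391, 0.1175]
ee_rot: [1.803, 2.569, 0.005]
ft_force: [0.3, -0.4, -1.3]
gripper_width: 0.267
```

Run:
```python
from meas import *
o=r.observe();print(o["tool_pos"],o["gripper_width"])
go([.5842,.2339,.12],np.radians(1))
```

```text
[0.54213319 0.0391168  0.11747094] 0.2671450890262025
shift cm [16.89 10.58 -0.21] turn [ 0.004 -0.     0.329]
```

>>> servo_tool:
  steps: "4.2 2.6 0 0 0 0;4.2 2.6 0 0 0 0;4.2 2.7 0 0 0 0;4.3 2.7 0 0 0 0;0 0 0 0 0 0.165;0 0 0 0 0 0.164;0 0 0 0 0 0;0 0 0 0 0 0"

```text
clock: 28.5
tool_pos: [0.5829, 0.2337, 0.1148]
ee_rot: [-2.198, -2.244, 0.001]
ft_force: [-0.3, -1.1, -1.1]
gripper_width: 0.268
```

Run:
```python
from meas import *
o=r.observe();print(o["tool_pos"],o["gripper_width"])
go([.5842,.2339,.0284],np.radians(1))
```

```text
[0.58288576 0.23373162 0.11484649] 0.2678452539258083
shift cm [0.02 0.14 8.64] turn [-0.001  0.     0.003]
```

>>> servo_tool:
  steps: "0 0 3 0 0 0;0 0 3 0 0 0;0 0 1.5 0 0 0;0 0 0.5 0 0 0;0 0 0.4 0 0 0;0 0 0 0 0 0"

```text
clock: 29.25
tool_pos: [0.5837, 0.2341, 0.0319]
ee_rot: [2.201, 2.241, 0.002]
ft_force: [0.1, 0.3, -1.4]
gripper_width: 0.271
```

>>> servo_tool:
  steps: "0 0 0.3 0 0 0;0 0 0.1 0 0 0;0 0 0 0 0 0"

```text
clock: 29.62
tool_pos: [0.5836, 0.2342, 0.0284]
ee_rot: [-2.201, -2.241, -0.002]
ft_force: [-2.2, 0.6, 5.7]
gripper_width: 0.267
```

>>> servo_tool:
  steps: "0 0 0 0 0 0;0 0 0 0 0 0;0 0 -3 0 0 0;0 0 -4 0 0 0;-4 -2 -3 0 0 0;-5 -2.5 0 0 0 0;-5 -2.5 0 0 0 0;-5 -2.5 0 0 0 0"
  gripper: 5

```text
clock: 30.62
tool_pos: [0.4909, 0.0408, 0.1275]
ee_rot: [2.201, 2.241, 0.001]
ft_force: [0.9, -0.3, -0.4]
gripper_width: 0.582
```

>>> servo_tool:
  steps: "-5 -2 0 0 0 0;-3.5 -1.3 0 0 0 0;0 0 0 0 0 0;0 0 0 0 0 0"

```text
clock: 31.12
tool_pos: [0.4607, -0.0428, 0.1274]
ee_rot: [2.201, 2.242, 0.001]
ft_force: [-0.1, -0.5, -0.4]
gripper_width: 0.588
```

Run:
```python
from meas import *
c=snap("wrist"); L=carriers(c); o=r.observe()["tool_pos"]; print(o)
b=min(L,key=lambda q:np.hypot(q[0]-459,q[1]+36)); go([b[0]/1e3,b[1]/1e3,.0165],np.radians(b[2]))
```

```text
px [325. 195.] n 1263 xy [457.8 -36.6] size 23.0 29.9 xaxis deg 0.0
[ 0.46073091 -0.0423173   0.12730313]
shift cm [ 0.57 -0.29 11.08] turn [ 0.    -0.     0.019]
```

>>> servo_tool:
  steps: "0.6 -0.3 4 0 0 0;0 0 4 0 0 0;0 0 2.2 0 0 0;0 0 0.8 0 0 0;0 0 0.2 0 0 0;0 0 0 0 0 0"

```text
clock: 31.92
tool_pos: [0.4578, -0.0371, 0.0159]
ee_rot: [2.2, 2.241, 0.002]
ft_force: [0.4, -0.1, 0.3]
gripper_width: 0.585
```

>>> servo_tool:
  steps: "0 0 0 0 0 0;0 0 0 0 0 0;0 0 0 0 0 0;0 0 0 0 0 0"
  gripper: 1

```text
clock: 32.42
tool_pos: [0.4579, -0.0372, 0.0162]
ee_rot: [2.201, 2.241, 0.003]
ft_force: [-0.5, -0.2, 6.0]
gripper_width: 0.271
```

>>> servo_tool:
  steps: "0 0 -2 0 0 0;0 0 -3 0 0 0;0 0 -3 0 0 0;0 0 -2 0 0 0;0 0 0 0 0 0"

```text
clock: 33.05
tool_pos: [0.4581, -0.0371, 0.1165]
ee_rot: [2.2, 2.24, 0.005]
ft_force: [0.3, 0.5, -1.9]
gripper_width: 0.265
```

Run:
```python
from meas import *
o=r.observe();print(o["tool_pos"],o["gripper_width"])
go([.585,.187,.12],np.radians(1))
```

```text
[ 0.45806974 -0.03710491  0.11652351] 0.26523005805769356
shift cm [22.18 13.1  -0.28] turn [ 0.003 -0.001  0.001]
```

>>> servo_tool:
  steps: "4.4 2.6 0 0 0 0;4.4 2.6 0 0 0 0;4.4 2.6 0 0 0 0;4.5 2.6 0 0 0 0;4.5 2.7 0 0 0 0;0 0 0 0 0 0;0 0 0 0 0 0"

```text
clock: 33.92
tool_pos: [0.583, 0.186, 0.1137]
ee_rot: [-2.201, -2.241, 0.005]
ft_force: [-0.6, -0.4, -1.0]
gripper_width: 0.271
```

Run:
```python
from meas import *
o=r.observe();print(o["tool_pos"],o["gripper_width"])
go([.585,.187,.0284],np.radians(1))
```

```text
[0.58301608 0.18595346 0.11374894] 0.27142118119799397
shift cm [0.11 0.22 8.53] turn [-0.002  0.002  0.   ]
```

>>> servo_tool:
  steps: "0.1 0.1 3 0 0 0;0 0 3 0 0 0;0 0 1.5 0 0 0;0 0 0.5 0 0 0;0 0 0.4 0 0 0;0 0 0 0 0 0"

```text
clock: 34.67
tool_pos: [0.5855, 0.188, 0.0319]
ee_rot: [2.201, 2.241, 0.001]
ft_force: [0.4, -0.3, -1.4]
gripper_width: 0.266
```

>>> servo_tool:
  steps: "0 0 0.3 0 0 0;0 0 0.1 0 0 0;0 0 0 0 0 0"

```text
clock: 35.05
tool_pos: [0.5854, 0.1882, 0.0283]
ee_rot: [-2.201, -2.241, -0.002]
ft_force: [-2.5, -0.5, 4.0]
gripper_width: 0.271
```

>>> servo_tool:
  steps: "0 0 0 0 0 0;0 0 0 0 0 0;0 0 -3 0 0 0;0 0 -5 0 0 0;-3 0 -5 0 0 0;-5 0 -3 0 0 0;0 0 0 0 0 0;0 0 0 0 0 0"
  gripper: 5

```text
clock: 36.05
tool_pos: [0.5862, 0.1084, 0.187]
ee_rot: [-2.201, -2.241, -0.0]
ft_force: [-0.3, 0.1, -0.2]
gripper_width: 0.583
```

Run:
```python
from meas import *
c=snap("wrist","w7"); print(r.observe()["tool_pos"]); carriers(c,.012)
c=snap("scene")
```

```text
[0.58592055 0.10916573 0.18648543]
px [327.  26.] n 1359 xy [582.8 232.1] size 23.2 29.5 xaxis deg 1.1
px [328.  88.] n 1156 xy [584.3 187.5] size 22.9 28.4 xaxis deg 1.0
```

View pics/w7.png

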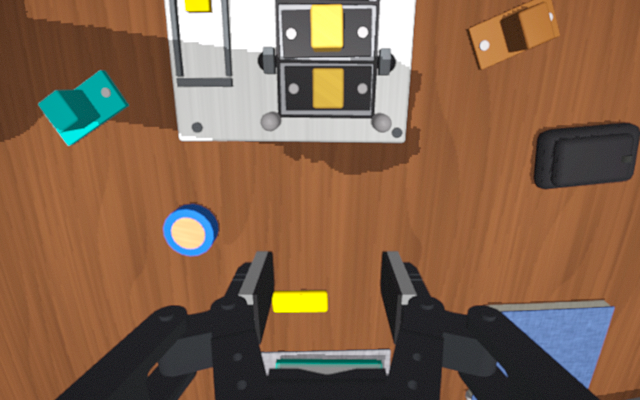

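Bays 1 and 2 hold their carriers flat, at pixels (328,88) and (327,26). I check all four from the top camera.

Run:
```python
from meas import *
c=snap("scene","s8",(340,170,540,320),4); carriers(c,.012)
print("desk"); carriers(c,0)
go([.5932,-.2393,.16],np.radians(1))
```

```text
px [402. 249.] n 154 xy [588.2 189.8] size 28.7 29.5 xaxis deg 2.4
px [423. 255.] n 158 xy [586.7 234.3] size 28.3 30.1 xaxis deg 1.4
px [445. 261.] n 141 xy [584.2 278.8] size 26.3 28.1 xaxis deg 1.4
px [468. 269.] n 160 xy [586.1 327.2] size 27.6 29.7 xaxis deg -1.5
desk
shift cm [-34.88   0.04   2.62] turn [-0.002  0.     0.003]
```

View pics/s8.png

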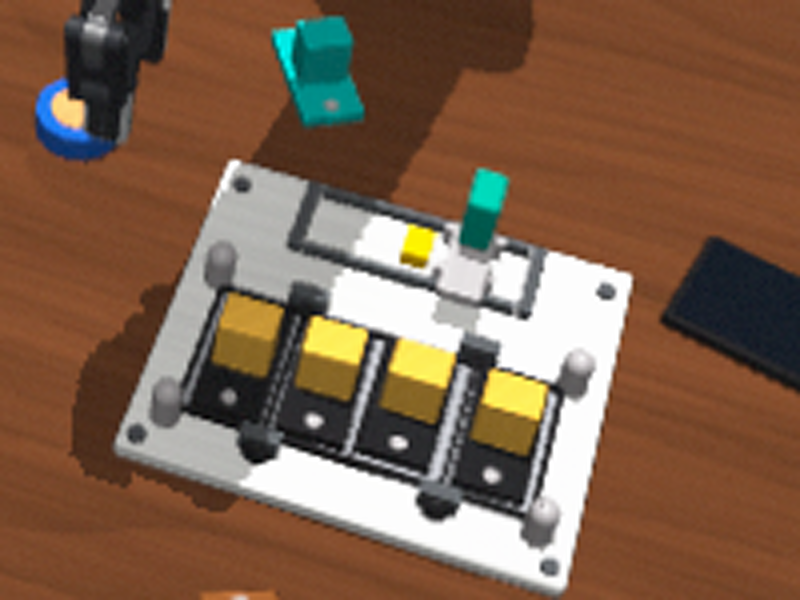

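All four carriers are seated, one per bay. The bolt is still open. I fetch the hood.

>>> servo_tool:
  steps: "-4 0 0 0 0 0;-5.5 0 0 0 0 0;-5.5 0 0 0 0 0;-5.5 0 0 0 0 0;-5.5 0 0 0 0 0;-5.4 0 0 0 0 0;-3.5 0 2 0 0 0;0 0 0 0 0 0"

```text
clock: 37.2
tool_pos: [0.5909, -0.2436, 0.1649]
ee_rot: [-2.204, -2.235, 0.006]
ft_force: [-0.0, 0.7, 0.2]
gripper_width: 0.585
```

Run:
```python
from meas import *
go([.5932,-.2393,.0725],np.radians(1))
c=snap("wrist"); X=cloud(c); h=cv2.cvtColor(c["color"],cv2.COLOR_RGB2HSV)
teal=(h[...,0]>75)&(h[...,0]<95)&(h[...,1]>120)&(h[...,2]>60)
m=teal&(abs(X[...,2]-.095)<.005)&(abs(X[...,1]+.24)<.06)
P=X[m]; print(m.sum(),np.percentile(P,[2,50,98],axis=0).round(4)); print(cv2.minAreaRect((P[:,:2]*1000).astype(np.float32)))
```

```text
shift cm [0.43 0.28 9.24] turn [-0.004  0.001 -0.004] 
3043 [[ 0.5836 -0.2752  0.0921]
 [ 0.5924 -0.2348  0.0939]
 [ 0.6012 -0.2002  0.0952]]
((592.6842041015625, -238.4079132080078), (18.347782135009766, 78.51912689208984), 0.3114595413208008)
```

>>> servo_tool:
  steps: "0.4 0.2 3 0 0 0;0 0 3 0 0 0;0 0 2 0 0 0;0 0 0.7 0 0 0;0 0 0.3 0 0 0;0 0 0 0 0 0"

```text
clock: 38.0
tool_pos: [0.5952, -0.2371, 0.078]
ee_rot: [2.201, 2.241, 0.001]
ft_force: [0.4, 0.5, 0.3]
gripper_width: 0.588
```

>>> servo_tool:
  steps: "0 0 0 0 0 0;0 0 0 0 0 0;0 0 0 0 0 0;0 0 0 0 0 0"
  gripper: 0.5
  squeeze: 90

```text
clock: 38.5
tool_pos: [0.595, -0.2372, 0.0783]
ee_rot: [2.201, 2.24, 0.001]
ft_force: [-1.7, 0.9, 5.5]
gripper_width: 0.212
```

>>> servo_tool:
  steps: "0 0 -2 0 0 0;0 0 -2 0 0 0;0 0 -2 0 0 0;0 0 -2 0 0 0;0 0 -1.5 0 0 0;0 0 0 0 0 0"

```text
clock: 39.25
tool_pos: [0.5955, -0.2373, 0.1739]
ee_rot: [2.2, 2.24, 0.002]
ft_force: [-0.1, -0.6, -3.6]
gripper_width: 0.208
```

Run:
```python
from meas import *
o=r.observe();print(o["tool_pos"],o["gripper_width"])
go([.5835,.2575,.165],np.radians(1))
```

```text
[ 0.59546887 -0.23728788  0.17390333] 0.2083740452668711
shift cm [49.49 -0.31  0.86] turn [0.003 0.001 0.001]
```

>>> servo_tool:
  steps: "4 0 0 0 0 0;5.5 0 0 0 0 0;5.5 0 0 0 0 0;5.5 0 0 0 0 0;5.5 0 0 0 0 0;5.5 0 0 0 0 0;5.5 0 0 0 0 0;5.5 -0.1 0 0 0 0"

```text
clock: 40.25
tool_pos: [0.5854, 0.1896, 0.1715]
ee_rot: [-2.201, -2.241, 0.002]
ft_force: [1.0, 0.7, -3.5]
gripper_width: 0.212
```

>>> servo_tool:
  steps: "4 -0.1 0 0 0 0;3.1 -0.1 0 0 0 0;0 0 0 0 0 0;0 0 0 0 0 0"

```text
clock: 40.75
tool_pos: [0.5825, 0.2578, 0.1716]
ee_rot: [2.202, 2.24, -0.003]
ft_force: [0.6, 0.1, -3.0]
gripper_width: 0.211
```

Run:
```python
from meas import *
o=r.observe();print(o["tool_pos"],o["gripper_width"],o["torque"])
go([.584,.259,.0875],np.radians(1)); snap("wrist","w9")
```

```text
[0.58250061 0.25782194 0.17155819] 0.2105757157804023 [-0.04109087  0.02412559 -0.02347332]
shift cm [0.13 0.16 8.41] turn [-0.001  0.002 -0.   ]
```

View pics/w9.png

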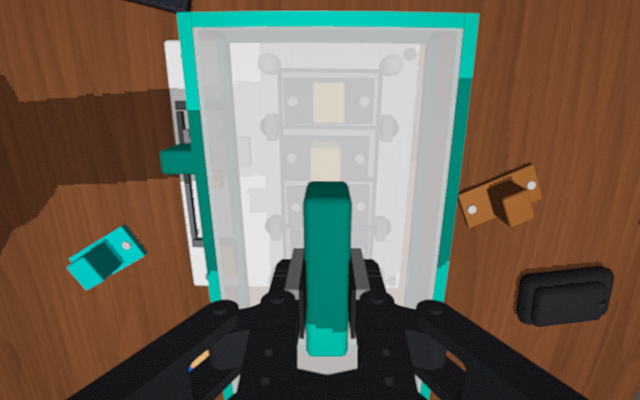

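The hood is over the station, with the carriers visible through it. It looks aligned, so I lower it.

>>> servo_tool:
  steps: "0.1 0.1 2 0 0 0;0 0 2 0 0 0;0 0 1.5 0 0 0;0 0 0.7 0 0 0;0 0 0 0 0 0;0 0 0 0 0 0"

```text
clock: 41.55
tool_pos: [0.5843, 0.26, 0.1109]
ee_rot: [2.201, 2.241, 0.002]
ft_force: [0.8, -0.4, -3.3]
gripper_width: 0.206
```

>>> servo_tool:
  steps: "0 0 0.4 0 0 0;0 0 0.4 0 0 0;0 0 0.3 0 0 0;0 0 0 0 0 0"

```text
clock: 42.05
tool_pos: [0.5836, 0.2599, 0.0989]
ee_rot: [-2.201, -2.241, 0.001]
ft_force: [0.4, -0.5, -3.0]
gripper_width: 0.206
```

>>> servo_tool:
  steps: "0 0 0.3 0 0 0;0 0 0.2 0 0 0;0 0 0 0 0 0"

```text
clock: 42.42
tool_pos: [0.5841, 0.2599, 0.0946]
ee_rot: [2.202, 2.241, 0.001]
ft_force: [0.3, -1.0, -0.9]
gripper_width: 0.209
```

>>> servo_tool:
  steps: "0 0 0.3 0 0 0;0 0 0.2 0 0 0;0 0 0 0 0 0"

```text
clock: 42.8
tool_pos: [0.5838, 0.2601, 0.0891]
ee_rot: [-2.201, -2.242, -0.0]
ft_force: [-1.2, -0.3, -1.6]
gripper_width: 0.211
```

>>> servo_tool:
  steps: "0 0 0.2 0 0 0;0 0 0.1 0 0 0;0 0 0 0 0 0"

```text
clock: 43.18
tool_pos: [0.5839, 0.2601, 0.0873]
ee_rot: [-2.201, -2.241, -0.001]
ft_force: [-3.4, -1.0, 8.1]
gripper_width: 0.212
```

>>> servo_tool:
  steps: "0 0 0.1 0 0 0;0 0 0 0 0 0;0 0 0 0 0 0"

```text
clock: 43.55
tool_pos: [0.5839, 0.2601, 0.0873]
ee_rot: [-2.2, -2.241, -0.001]
ft_force: [-5.7, -1.7, 14.5]
gripper_width: 0.209
```

>>> servo_tool:
  steps: "0 0 0 0 0 0;0 0 0 0 0 0;0 0 -4 0 0 0;0 0 -5 0 0 0;0 0 0 0 0 -0.18;0 0 0 0 0 -0.18;0 0 0 0 0 -0.18;0 0 0 0 0 -0.18"
  gripper: 5

```text
clock: 44.55
tool_pos: [0.5837, 0.2598, 0.1748]
ee_rot: [-1.262, -2.877, 0.001]
ft_force: [0.3, 0.9, -0.1]
gripper_width: 0.581
```

>>> servo_tool:
  steps: "0 0 0 0 0 -0.18;0 0 0 0 0 -0.18;0 0 0 0 0 -0.18;0 0 0 0 0 -0.18;0 0 0 0 0 -0.13;0 0 0 0 0 0"

```text
clock: 45.3
tool_pos: [0.5838, 0.2596, 0.1749]
ee_rot: [0.024, -3.141, 0.0]
ft_force: [0.4, -0.4, 0.5]
gripper_width: 0.583
```

Run:
```python
from meas import *
c=snap("scene","s10",(340,170,540,320),4)
go([.4747,.2858,.15],np.radians(91))
c=snap("wrist"); X=cloud(c); h=cv2.cvtColor(c["color"],cv2.COLOR_RGB2HSV)
teal=(h[...,0]>75)&(h[...,0]<95)&(h[...,1]>120)&(h[...,2]>60)
for lo,hi in((.096,.125),(.066,.082)):
    m=teal&(X[...,2]>lo)&(X[...,2]<hi)&(X[...,1]>.15)&(X[...,1]<.39)&(X[...,0]>.42)
    P=X[m]; print(m.sum(),np.percentile(P,[2,25,50,75,98],axis=0).round(4))
```

```text
shift cm [10.87  2.77  2.5 ] turn [-0.    -0.    -0.003] 
3162 [[0.5729 0.2209 0.0974]
 [0.5759 0.2385 0.1021]
 [0.5808 0.2579 0.1027]
 [0.5857 0.2771 0.1032]
 [0.5906 0.2948 0.1041]]
6027 [[0.4641 0.1507 0.0721]
 [0.5198 0.2303 0.0731]
 [0.5233 0.2836 0.0736]
 [0.5982 0.3446 0.0744]
 [0.6457 0.3698 0.0797]]
```

View pics/s10.png

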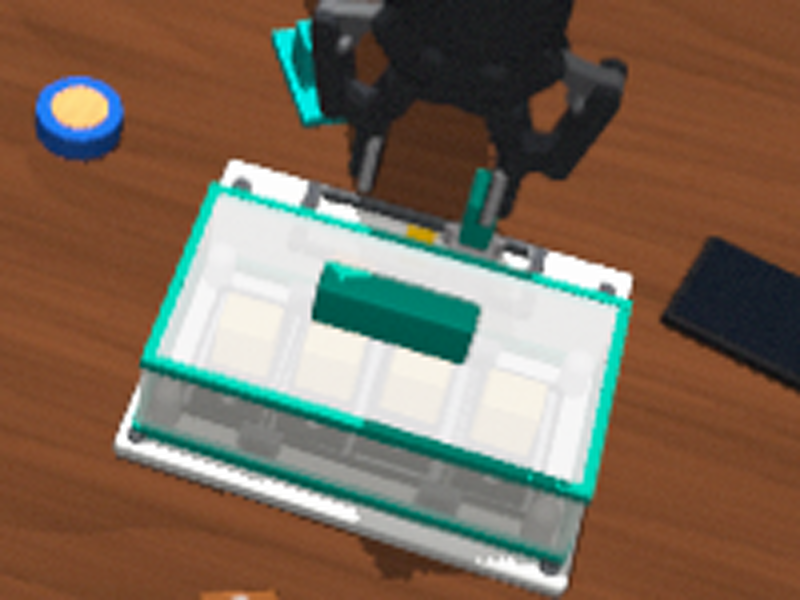

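The hood is seated: handle top 0.103 and roof edge 0.0736, the same as at the start. Now the bolt.

>>> servo_tool:
  steps: "5.4 1.3 0 0 0 0;5.4 1.3 0 0 0 0;0 0 0 0 0 0;0 0 0 0 0 0"

```text
clock: 45.9
tool_pos: [0.4762, 0.2842, 0.1757]
ee_rot: [-0.025, 3.14, 0.001]
ft_force: [-0.7, -0.4, 0.6]
gripper_width: 0.591
```

Run:
```python
from meas import *
go([.4747,.2858,.050],np.radians(91))
c=snap("wrist"); X=cloud(c); h=cv2.cvtColor(c["color"],cv2.COLOR_RGB2HSV)
teal=(h[...,0]>75)&(h[...,0]<95)&(h[...,1]>120)&(h[...,2]>60)
m=teal&(X[...,2]>.076)&(X[...,2]<.084)&(X[...,1]>.15)&(X[...,1]<.35)&(X[...,0]>.44)&(X[...,0]<.5)
P=X[m]; print(m.sum(),np.percentile(P,[2,50,98],axis=0).round(4))
```

```text
shift cm [ 0.16  0.16 12.57] turn [ 0.     0.001 -0.001] 
763 [[0.4611 0.2766 0.0766]
 [0.4733 0.2848 0.0787]
 [0.4861 0.2928 0.08  ]]
```

>>> servo_tool:
  steps: "0.1 0 4 0 0 0;0 0 4 0 0 0;0 0 3 0 0 0;0 0 1.5 0 0 0;0 0 0 0 0 0;0 0 0 0 0 0"

```text
clock: 46.7
tool_pos: [0.4755, 0.2844, 0.0513]
ee_rot: [-0.026, 3.14, 0.002]
ft_force: [-0.9, 0.2, 0.5]
gripper_width: 0.584
```

>>> servo_tool:
  steps: "0 0 0 0 0 0;0 0 0 0 0 0;0 0 0 0 0 0;0 0 0 0 0 0"
  gripper: 0.5
  squeeze: 40

```text
clock: 47.2
tool_pos: [0.475, 0.2846, 0.0514]
ee_rot: [-0.026, 3.14, 0.002]
ft_force: [-0.9, 0.6, 6.9]
gripper_width: 0.202
```

>>> servo_tool:
  steps: "0 0 -1 0 0 0;0 0 -0.9 0 0 0;0 0 0 0 0 0"

```text
clock: 47.58
tool_pos: [0.4748, 0.2842, 0.0702]
ee_rot: [-0.027, 3.14, 0.001]
ft_force: [1.9, 0.6, -2.1]
gripper_width: 0.204
```

>>> servo_tool:
  steps: "0 -1.4 0 0 0 0;0 -1.4 0 0 0 0;0 -1.4 0 0 0 0;0 -1.1 0 0 0 0;0 -0.2 0 0 0 0;0 0 0 0 0 0"

```text
clock: 48.32
tool_pos: [0.4752, 0.2287, 0.0692]
ee_rot: [0.026, -3.141, 0.001]
ft_force: [1.9, 0.1, -1.8]
gripper_width: 0.2
```

>>> servo_tool:
  steps: "0 0 1 0 0 0;0 0 0.8 0 0 0;0 0 0 0 0 0"

```text
clock: 48.7
tool_pos: [0.4753, 0.2301, 0.0513]
ee_rot: [0.028, -3.141, -0.001]
ft_force: [-0.6, 0.6, 5.0]
gripper_width: 0.202
```

>>> servo_tool:
  steps: "0 0 0 0 0 0;0 0 0 0 0 0;0 0 0 0 0 0;0 0 -4 0 0 0;0 0 -5 0 0 0;5 0 -5 0 0 0;0 0 0 0 0 0;0 0 0 0 0 0"
  gripper: 5

```text
clock: 49.7
tool_pos: [0.4312, 0.2283, 0.1853]
ee_rot: [-0.027, 3.141, 0.0]
ft_force: [-0.3, 1.8, -0.4]
gripper_width: 0.584
```

Run:
```python
from meas import *
print(r.observe()["tool_pos"])
c=snap("wrist","w11",(200,60,520,360),2); X=cloud(c); h=cv2.cvtColor(c["color"],cv2.COLOR_RGB2HSV)
teal=(h[...,0]>75)&(h[...,0]<95)&(h[...,1]>120)&(h[...,2]>60)
for n,m in dict(grip=teal&(X[...,2]>.074)&(X[...,2]<.09)&(X[...,0]<.5)&(X[...,0]>.44),handle=teal&(X[...,2]>.098)&(X[...,2]<.12)&(X[...,0]>.55)).items():
    m&=(X[...,1]>.15)&(X[...,1]<.38)
    P=X[m]; print(n,m.sum()); 
    if m.sum(): print(np.percentile(P,[2,50,98],axis=0).round(4))
```

```text
[0.43120503 0.22830488 0.18534471]
grip 596
[[0.4611 0.2216 0.0753]
 [0.4723 0.2291 0.0787]
 [0.4856 0.237  0.08  ]]
handle 598
[[0.5722 0.2197 0.0982]
 [0.5742 0.2436 0.1016]
 [0.5806 0.2816 0.1034]]
```

View pics/w11.png

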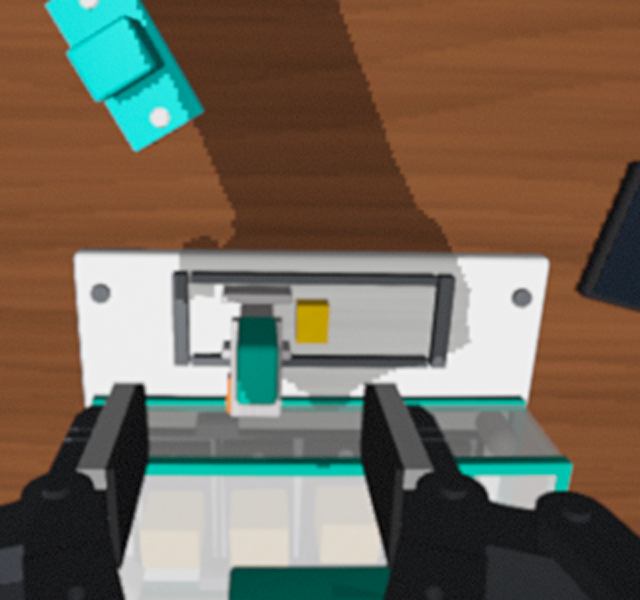

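The bolt is down (grip top 0.079 m) and its tongue covers the orange lug, about 3 mm off centre at pixel (255,400). The hood is seated and the gripper is clear, so I hand in.

Run:
```python
from workcell import r
print(r.sign_off(), r.observe()["clock"])
```

```text
the job is handed in; nothing more can be done
the job is handed in; nothing more can be done
```

The job is done and handed in at about 50 s of the allowed 200 s; the hand-in reports no verdict.

I opened the bolt over the bump and parked the hood on the mat. Then I put all four brass blanks into bays of their own, refitted the hood with its lug towards the bolt, pressed it down and locked the bolt.

**Last checks:**
- **Blanks:** the scene view showed one carrier lying flat in each bay before the hood went back on.
- **Hood:** its handle top is at about 0.103 m and its roof edge at 0.0736 m, the same as when it was seated at the start. The arm met a firm stop at the predicted height.
- **Bolt:** the grip top is at 0.079 m, which is the down position, with the tongue over the orange lug. I estimate the slide at about 3 mm, under the 12 mm limit. The start position also read about 5 mm above the nominal locked end, so this estimate carries a few millimetres of uncertainty.
- **Other things:** I did not touch the tape, the tag or the look-alikes. I saw no blank knocked aside and no slackened grip.

No check failed. The camera estimates of the station's position differed by 2 to 4 mm, so I relied on where the gripper had held the seated hood.

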